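Weigh the tool caddy on the sprung hook

ROBOT

A 6-joint arm with a two-finger parallel gripper is mounted at the origin on the work surface. World frame = base frame: x ahead of the robot, y to its left, z up, the work surface at z = 0. Lengths are in mm, angles in rad, forces in N, time in s.
With the tool pointing down it reaches from about 275 to 725 mm from the base axis. Payload 5.6 kg.
Tool frame: the origin (TCP) lies at the very end of the fingers, on their centre line; the grasp point (between the pads) lies 19 mm behind it; x points along the fingers, z is the direction in which the jaws open and shut, and the axes are right-handed (so a half turn about x gives the same grasp; the last joint's range is limited). The gripper opens to 85 mm and grips with 20 to 120 N. Pads are 22 mm wide; open, the fingers measure 114 mm over their backs; the gripper's body (76 mm by 85 mm) begins 54 mm behind the grasp point. The pads swing forward as they close: fully open they stand 13 mm farther back than shut.
Start: joints at [1.419, 0.255, 0.108, 0, -1.424, -0.285], TCP at [232.646, 498.366, 231.283] pointing down, gripper open.
Joint ranges: [-2.95, 2.95], [-1.21, 1.97], [-1.09, 1.5], [-2.87, 1.71], [-2.94, -0.07], [-3.05, 3.05]. Speed limits (rad/s): [2.57, 2.57, 3.14, 3.14, 3.14, 3.14].

INTERFACE

Orientations are given as [roll, pitch, yaw] about the fixed x, y, z axes, in that order (R = Rz(yaw) Ry(pitch) Rx(roll)).
In Python, from plant import env gives the robot as it stands. The module is installed in compiled form; this text tells all that it offers.
- The arm moves only by the tool step_arm, never from a script. Its argument "plan" is a list of rows, each a list of 3 entries, a list of its own where there are three numbers: the shift along the tool's x, y, z in m, then the turn, a rotation vector about the tool's x, y, z in degrees, then the finger opening in m, from 0 to 0.0854. A call has 1 to 10 rows; each row is the pose to reach, as a shift and turn from the pose measured when the call began, along the tool's axes at that moment; what a row does not reach only later rows make up. A row lasts 1/8 s, in which the tool goes at most 62.5 mm and 10.7 degrees, less where a joint would pass 70% of its speed; a pose out of reach is approached as far as the arm can. A call with a gripper value outside its range is refused whole. The fingers move at their own pace and stop on an object; "squeeze" is the grip in N (left out, the last holds). Time passes only in rows, so rows that repeat a pose let the fingers close. It gives the time, the measured TCP pose, the force and the opening at its end, in the units of the state.
- env.state(): the state, without advancing time (a new reading comes with each control period).
- env.capture(name): name is "scene" or "top"; returns a dict with "frame" (420x560x3 uint8, blue, green, red), "depth" (420x560 float32, mm along the optical axis (not along the pixel's ray), 0 where there is no reading), "fx", "fy", "cx", "cy" (pixels), "T" (4x4, takes a point from camera to world coordinates). Camera axes: x right, y down, z forward; pixel columns grow to the right and rows downward; lengths in mm; the calibration is good to about 2 mm. A picture is of the moment at which its call begins.
- env.sign_off(): hands the job in, once; it reports no verdict.
Trained networks look in the newest picture that a camera, given by its name, has taken for a name from the list of things; names that differ only in an ending like _2 or _b are one class to them, and where a whole thing is asked for, a point or a joint stands for the part that bears it (a point fixed in the world has none). Each returns a list of dicts, best first, with "conf" (0 to 1); they miss things now and then, are a little off and sometimes report something else, mostly with a low value. They report only what shows in the picture. A call takes as long as a camera call. They do not tell look-alikes from the thing itself.
- env.find_in(camera, name): "location" ([x, y, z] in mm, in world coordinates, good to about 4 mm: the middle of the surface that is visible of it).
The state is a dict: "t": time; "q": joint angles; "qvel": joint speeds; "tau": joint torques, N m; "tcp_pos": TCP position; "eef_rot": TCP orientation; "wrist_force": force on the tool from outside, world axes, zero at the start; "ft_torque": the same for the moment, N m; "opening": opening from 0.0 (shut) to 1.0 (fully open).
Only numpy, scipy, OpenCV 4.12 (cv2) and the standard library are available. Lean on these libraries where they do the work, as an engineer would, in place of code of your own. Each camera call takes 0.05 s, during which the arm holds its last target.

TASK

Swing up the folded handle of the steel tool caddy and hang the caddy by it, without tipping it over, on the orange sprung hook, letting the spring take the weight little by little so that the hook neither drops nor jumps up when you let go. Wait until the hook and the caddy hang still on their own, then press the red button on the console to record the weight, and leave the caddy hanging without disturbing the other things on the bench.

Things in the scene. Friction and masses are not known exactly. Their poses are not given: they have to be found in the camera images.
- caddy: Open steel tool caddy, 110 mm (its x) by 180 mm (its y), walls 55 mm high, standing on the bench with sockets and a blue case inside, all below the rim. 0.3 to 0.75 kg, unknown beforehand. Origin: centre of its underside; z up. Its handle hinges about a line along its y axis, 45 mm above the underside, over the middle.
- handle (a joint): Folding handle of the caddy, swings freely. 0 rad = folded, resting on a stop, leaning to the caddy's -x side 35 degrees above level; grows as it swings up and over towards the caddy's +x; 0.96 = upright; 1.08 = stop just past upright, where it stays by itself. Let go before upright it falls back.
- bar (a point): Centre of the handle's black round crossbar (12 mm in diameter, 192 mm long, along the caddy's y axis), 105 mm from the hinge line: folded it is 105 mm above the caddy's underside and 86 mm out to -x, upright 150 mm above it. 8 mm steel arms just outside the caddy's end walls carry its ends.
- stand: Fixed weigh stand, left or right of the caddy: grey base plate 190 x 150 x 12 mm, aluminium column 40 mm thick (collar 50 mm), 180 mm high, out of which a sprung rod with the hook rises. Origin: on the bench straight below the hook's seat; the column is 110 mm from it along the stand's +x, the hook points to the stand's -x; z up.
- seat (a point): Where the bar's middle comes to lie, midway between the hook's two orange prongs; 278 mm above the bench unloaded, moves down with the hook; axes as the stand's. Prongs: along the stand's x, 10 mm thick, at y = +35 and -35 mm (60 mm gap for the gripper), dipping in a V here; tops 12 mm above this point on the column side; tips 30 mm out to -x, 17 mm above it. The bar lies along the stand's y.
- hook (a joint): How far the sprung hook has dipped, m: 0 unloaded, range 0 to 0.10. It gives about 11 mm for every newton hung on it (90 N/m, after the first 0.3 N) and is lightly damped: it bobs for a second or two when it is disturbed.
- record_top (a point): Centre of the top of the red round push button, 28 mm in diameter, on the near (-x) half of the flat grey console (120 x 80 mm, 22 mm high) lying on the bench between caddy and stand. Pressed straight down.
- record (a joint): Travel of the red button, m: 0 = up, 0.006 = fully down (4 N); springs back.
- level: Yellow plastic level, 50 x 300 x 22 mm, lying at the back; to be left alone. Origin: centre of its underside.
- screwdriver: Red screwdriver lying at the right side; to be left alone.
- wrench: Steel wrench lying at the left side; to be left alone.
- screwjar: Clear jar with a blue cap, 66 mm wide, 90 mm high, at the back left; to be left alone. Origin: centre of its underside.
- taperoll: Blue roll of tape, 100 mm wide, 24 mm high, lying at the back right; to be left alone. Origin: centre of its underside.
Mind the look-alikes: they are no part of the job. Of the things shaped like the part that bears record_top, the grey one is meant. Several things look just like the caddy: the one meant starts farthest to the robot's left.

How it is judged (in metres and radians):
On the way, in this order (a step that is already met when the one before it is completed fails the run):
1. the caddy's handle has been swung up (value of joint handle above 0.8 rad), for 0.1 s.
2. the caddy hangs from the hook by its handle, off the bench, let go and still for 0.5 s (distance between bar and seat below 0.02 m and height (world z) of caddy above 0.03 m and value of joint hook above 0.01 m and contact force between each of the fingers, the arm and caddy below 0.05 N and linear speed of caddy below 0.03 m/s and velocity of joint hook between -0.015 and 0.015 m/s), for 0.5 s.
3. the red button is pressed while the caddy hangs still (value of joint record above 0.004 m and distance between bar and seat below 0.02 m and height (world z) of caddy above 0.03 m), for 0.05 s.
At the end, for the whole second after the job is handed in: The caddy hangs by its crossbar in the hook (bar within 20 mm of the seat), more than 30 mm off the bench, within 0.3 rad of upright, the hook dipped more than 10 mm, all at rest (caddy under 30 mm/s, hook under 15 mm/s), the red button pressed after that and let go again (distance between bar and seat below 0.02 m and height (world z) of caddy above 0.03 m and value of joint hook above 0.01 m and angle between caddy's own z axis and vertical below 0.3 rad and linear speed of caddy below 0.03 m/s and velocity of joint hook between -0.015 and 0.015 m/s and value of joint record below 0.002 m); the robot touches nothing.
It fails at once if the hook drops or jumps up (faster than 0.10 m/s) (velocity of joint hook above 0.1 m/s or velocity of joint hook below -0.1 m/s).
It fails at once if the button is pressed before the caddy hangs on the hook and is still (value of joint record above 0.003 m and (distance between bar and seat above 0.02 m or linear speed of caddy above 0.05 m/s or velocity of joint hook above 0.025 m/s or velocity of joint hook below -0.025 m/s)).
It fails at once if the caddy is tipped more than 0.7 rad (angle between caddy's own z axis and vertical above 0.7 rad).
It fails at once if another thing on the bench is moved more than 30 mm (distance of any of level, screwdriver, wrench, screwjar, taperoll from where it was at the start of the episode above 0.03 m).
It also fails if it takes over 72 s, if anything falls off the work surface, if the arm or the gripper's body presses on something with over 40 N, if the wrist force passes 120 N, or if a joint passes its speed limit or range.

## Working session

There is one attempt and no reset: what is moved stays moved. The work goes in short steps, Python scripts to look and compute and a tool call to move; the robot and the scene stay as the last step left them, time stands still between calls to the robot, and variables do not carry over. Pictures are saved under pics/ and viewed, and the job is handed in when it is done.

Besides the shell and the picture viewer there is one more tool, called after "Request:" in YAML: its name, and indented under it one key for each argument. step_arm: Moves the arm, as the interface text tells. Its arguments: {"type":"object","properties":{"plan":{"type":"array"},"squeeze":{"type":"number"}},"required":["plan"]}

```bash
mkdir -p pics
cat > h.py <<'E'
import numpy as np, cv2
from plant import env
def px2w(c,u,v,d=None):
    d=c["depth"][int(v),int(u)] if d is None else d
    p=np.array([(u-c["cx"])/c["fx"]*d,(v-c["cy"])/c["fy"]*d,d,1]); return (c["T"]@p)[:3]
def w2px(c,p):
    q=np.linalg.inv(c["T"])@np.append(p,1); return q[0]/q[2]*c["fx"]+c["cx"],q[1]/q[2]*c["fy"]+c["cy"]
def cloud(c):
    v,u=np.mgrid[0:420,0:560]; d=c["depth"]
    p=np.stack([(u-c["cx"])/c["fx"]*d,(v-c["cy"])/c["fy"]*d,d,np.ones_like(d)],-1)
    return (p@c["T"].T)[...,:3]
E
python3 - <<'E'
from h import *
import pickle
for n in ("scene","top"):
    c=env.capture(n); cv2.imwrite(f"pics/{n}0.png",c["frame"]); pickle.dump(c,open(f"{n}0.pkl","wb"))
    print(n,c["fx"],c["T"].round(2).tolist())
    for k in ("caddy","handle","bar","stand","hook","record_top","record","level","screwjar"):
        r=env.find_in(n,k)
        print(k,[(np.round(x["location"]).tolist(),round(x["conf"],2),np.round(w2px(c,x["location"])).tolist()) for x in r[:5]])
print(env.state())
E
```

```text
scene 411.47393485843895 [[0.68, 0.57, -0.46, 1123.97], [0.73, -0.54, 0.42, -568.0], [-0.01, -0.62, -0.79, 1275.29], [0.0, 0.0, 0.0, 1.0]]
caddy [([221.0, -399.0, 28.0], 0.91, [143.0, 261.0]), ([536.0, -237.0, 31.0], 0.86, [235.0, 291.0]), ([468.0, -252.0, 104.0], 0.38, [216.0, 270.0])]
handle [([468.0, -252.0, 108.0], 0.85, [216.0, 269.0]), ([307.0, -423.0, 108.0], 0.7, [144.0, 269.0])]
bar [([469.0, -251.0, 107.0], 0.75, [216.0, 269.0]), ([300.0, -424.0, 112.0], 0.51, [143.0, 267.0])]
stand [([600.0, 208.0, 16.0], 0.72, [337.0, 231.0]), ([668.0, -438.0, 25.0], 0.34, [211.0, 361.0])]
hook [([613.0, 219.0, 284.0], 0.94, [351.0, 184.0])]
record_top []
record [([331.0, -154.0, 40.0], 0.37, [217.0, 239.0])]
level [([789.0, 23.0, 22.0], 0.71, [342.0, 294.0])]
screwjar [([682.0, 379.0, 67.0], 0.69, [386.0, 211.0])]
top 507.57279069645176 [[-0.05, -0.98, 0.21, 201.06], [-1.0, 0.05, -0.01, 9.49], [-0.0, -0.21, -0.98, 1679.04], [0.0, 0.0, 0.0, 1.0]]
caddy [([233.0, -402.0, 32.0], 0.92, [413.0, 303.0]), ([545.0, -242.0, 35.0], 0.8, [356.0, 210.0])]
handle [([302.0, -417.0, 111.0], 0.91, [422.
[... 649 characters left out ...]
67.0, 149.0])]
screwjar [([667.0, 397.0, 90.0], 0.7, [159.0, 179.0])]
{'t': 1.0, 'q': array([ 1.41862845e+00,  2.55079873e-01,  1.08206748e-01, -4.54819639e-05,
       -1.42391139e+00, -2.84578626e-01]), 'qvel': array([0.00105865, 0.00011909, 0.00128307, 0.00144344, 0.0014445 ,
       0.00072764]), 'tau': array([-6.81620459e-04, -3.86402428e+01,  2.38072067e+01,  5.36814943e+00,
       -4.73364817e-04, -1.54007802e-05]), 'tcp_pos': array([232.61537522, 498.37110994, 231.28950548]), 'eef_rot': array([-1.54293735,  1.57074981,  2.73269847]), 'wrist_force': array([ 0.28254351, -0.31603354, -0.1697902 ]), 'ft_torque': array([-0.04725822,  0.01463176, -0.02776809]), 'opening': 1.0024355406284249}
```

Run:
```python
import cv2
for n in("scene","top"):
    cv2.imwrite(f"pics/{n}0b.png",cv2.resize(cv2.imread(f"pics/{n}0.png"),(800,600),interpolation=cv2.INTER_CUBIC))
```

```text
(no output)
```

View pics/scene0b.png

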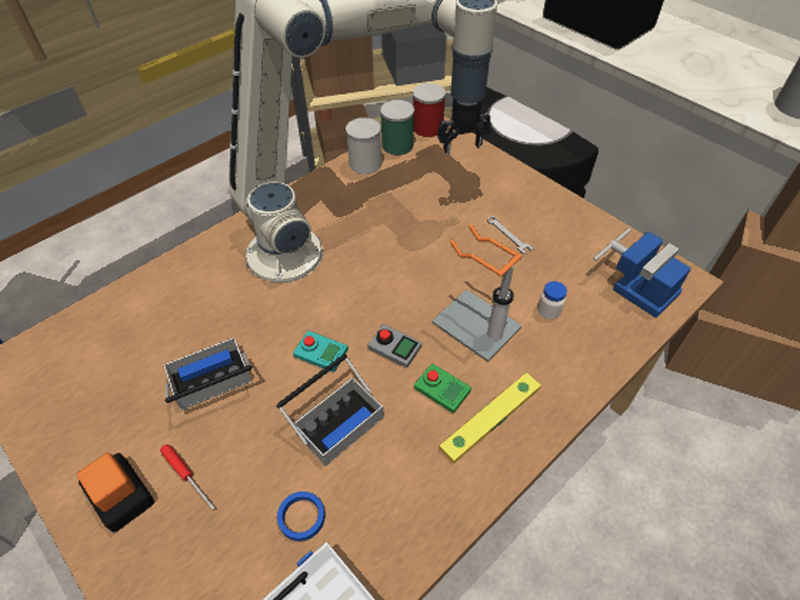

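View pics/top0b.png

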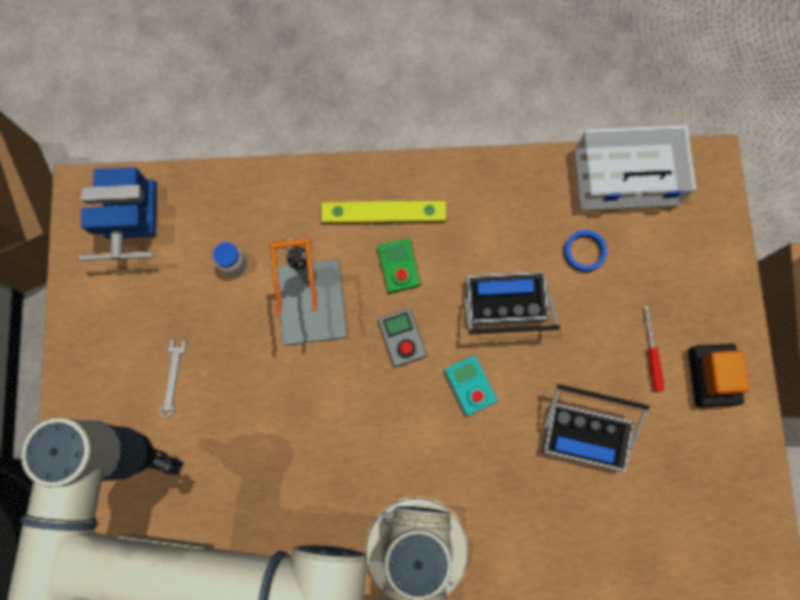

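The target class "caddy" shows twice in the top view: (508,300), world (545,-240), and (588,435), world (233,-402). The first lies farther left (larger y), so it is the one meant. Of the three consoles, the grey one is at (402,337); the green one (400,265) and the teal one (470,385) are look-alikes. The stand is near (305,300), with its prongs pointing towards the robot. I'll confirm this in a crop and measure.

Run:
```python
from h import *
import pickle
c=pickle.load(open("top0.pkl","rb")); f=c["frame"]
cv2.imwrite("pics/crop1.png",cv2.resize(f[155:285,180:400],(792,468),interpolation=cv2.INTER_CUBIC))
P=cloud(c); hsv=cv2.cvtColor(f,cv2.COLOR_BGR2HSV)
X,Y,Z=P[...,0],P[...,1],P[...,2]
ok=c["depth"]>0
# bar: z 98..118 near
m=ok&(Z>92)&(Z<125)&(abs(X-465)<40)&(abs(Y+237)<130)
q=P[m]; print("bar n",len(q)); 
ctr,vec=q.mean(0),np.linalg.svd(q-q.mean(0))[2]
print(ctr,q.min(0),q.max(0),vec[0]); 
m=ok&(Z>45)&(Z<70)&(abs(X-545)<90)&(abs(Y+240)<130)
q=P[m]; r=cv2.minAreaRect(q[:,:2].astype(np.float32)); print("rim",len(q),r,q[:,2].mean())
# hook
m=ok&(hsv[...,0]<20)&(hsv[...,1]>150)&(Z>250)&(Z<330)&(abs(X-570)<130)&(abs(Y-220)<90)
q=P[m]; print("hook n",len(q),q.min(0),q.max(0))
for y0 in range(160,290,6):
    s=q[(q[:,1]>=y0)&(q[:,1]<y0+6)]
    if len(s): print(y0,len(s),s.min(0).round(),s.max(0).round())
m=ok&(Z>5)&(Z<18)&(abs(X-560)<130)&(abs(Y-210)<130)
q=P[m]; print("base",cv2.minAreaRect(q[:,:2].astype(np.float32)))
for k in ("scene","top"):
    c=pickle.load(open(k+"0.pkl","rb"));P=cloud(c);hsv=cv2.cvtColor(c["frame"],cv2.COLOR_BGR2HSV)
    m=((hsv[...,0]<8)|(hsv[...,0]>172))&(hsv[...,1]>150)&(hsv[...,2]>80)&(P[...,2]<60)&(P[...,2]>15)
    n,l,st,ce=cv2.connectedComponentsWithStats(m.astype(np.uint8))
    for i in range(1,n):
        if st[i,4]>20: print(k,"red",ce[i].round(),st[i,4],np.median(P[l==i],0).round(1),P[l==i].min(0).round(),P[l==i].max(0).round())
```

```text
bar n 264
[ 464.72293395 -237.62053451  108.82885988] [ 457.25830323 -337.4434419    92.0762368 ] [ 494.84481737 -137.90857918  123.20691235] [-0.0056436   0.99997895 -0.00320144]
rim 340 ((549.9141235351562, -238.07827758789062), (112.94459533691406, 201.56858825683594), 0.34165361523628235) 53.86525526116467
hook n 419 [483.63935272 175.47086742 264.77197145] [638.07944798 265.72456338 300.57666933]
172 7 [491. 175. 282.] [512. 177. 301.]
178 69 [492. 178. 268.] [632. 184. 295.]
184 59 [540. 184. 282.] [637. 190. 294.]
190 16 [610. 191. 283.] [638. 195. 299.]
196 11 [626. 196. 282.] [637. 202. 299.]
202 11 [626. 202. 286.] [637. 208. 297.]
208 8 [625. 208. 286.] [633. 213. 296.]
214 12 [625. 214. 265.] [635. 219. 295.]
220 8 [625. 222. 288.] [636. 225. 294.]
226 8 [625. 227. 287.] [635. 231. 296.]
232 9 [622. 233. 284.] [633. 238. 297.]
238 10 [620. 239. 283.] [634. 243. 297.]
244 47 [484. 245. 267.] [633. 250. 300.]
250 86 [486. 250. 266.] [635. 256. 300.]
256 51 [522. 256. 266.] [631. 261. 296.]
262 7 [611. 262. 284.] [631. 266. 292.]
base ((559.7072143554688, 209.69131469726562), (259.42315673828125, 258.9540710449219), 0.030736861750483513)
scene red [299.  89.] 121 [-115.8  708.    38.8] [-163.  690.   15.] [-94. 756.  60.]
scene red [269. 234.] 43 [448.7  -1.6  43.4] [432. -14.  36.] [459.  13.  51.]
scene red [216. 238.] 38 [ 331.1 -154.9   44.8] [ 315. -167.   38.] [ 341. -144.   51.]
scene red [303. 263.] 46 [618.2   1.9  42.8] [606.  -9.  33.] [630.  16.  49.]
scene red [122. 323.] 225 [ 371.9 -570.6   23.6] [ 322. -584.   15.] [ 423. -558.   35.]
top red [281. 192.] 32 [616.4   2.7  44.9] [605.  -5.  38.] [627.  12.  51.]
top red [284. 243.] 68 [444.2   0.6  42.6] [431. -13.  32.] [459.  14.  51.]
top red [459. 259.] 216 [ 368.2 -567.9   23.2] [ 321. -583.   15.] [ 419. -556.   35.]
top red [334. 277.] 35 [ 327.1 -153.6   44.5] [ 317. -164.   37.] [ 336. -144.   52.]
```

View pics/crop1.png

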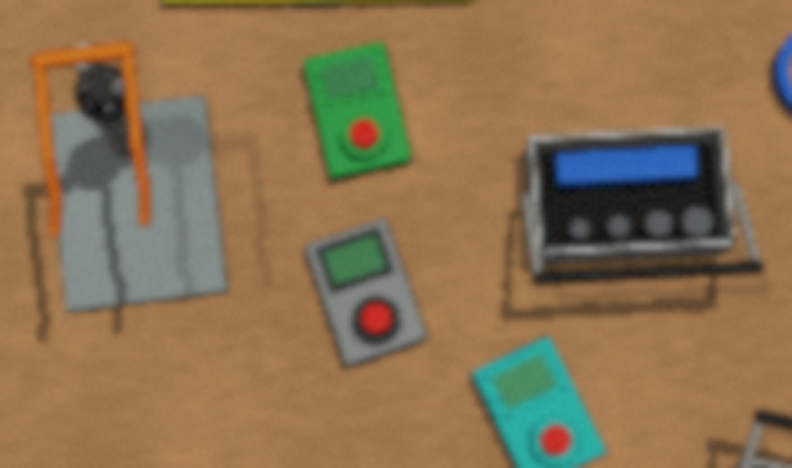

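Run:
```python
from h import *
import pickle
for k in("top","scene"):
    c=pickle.load(open(k+"0.pkl","rb")); P=cloud(c); hsv=cv2.cvtColor(c["frame"],cv2.COLOR_BGR2HSV)
    m=(c["depth"]>0)&(hsv[...,0]<20)&(hsv[...,1]>150)&(P[...,2]>255)&(P[...,2]<330)&(abs(P[...,0]-560)<130)&(abs(P[...,1]-220)<90)
    q=P[m]
    for s in(q[(q[:,1]<208)&(q[:,0]<612)],q[(q[:,1]>232)&(q[:,0]<612)]):
        a,b=np.polyfit(s[:,0],s[:,1],1); r=s[:,1]-a*s[:,0]-b; s=s[abs(r)<8]; a,b=np.polyfit(s[:,0],s[:,1],1)
        print(k,len(s),"slope",a,"y@560",a*560+b,s.min(0).round())
        for x in range(480,615,10):
            t=s[(s[:,0]>=x)&(s[:,0]<x+10)]
            if len(t):print("  ",x+5,len(t),np.percentile(t[:,2],[50,90]).round(1),t[:,1].mean().round(1))
    m=(hsv[...,1]<60)&(P[...,2]>6)&(P[...,2]<20)&(abs(P[...,0]-560)<130)&(abs(P[...,1]-210)<110)
    mm=cv2.morphologyEx(m.astype(np.uint8),cv2.MORPH_OPEN,np.ones((3,3)))
    n,l,st,ce=cv2.connectedComponentsWithStats(mm); i=1+np.argmax(st[1:,4])
    print("base",cv2.minAreaRect(P[l==i][:,:2].astype(np.float32)),st[i,4])
    m=(P[...,2]>100)&(P[...,2]<250)&(abs(P[...,0]-640)<50)&(abs(P[...,1]-220)<60)&(hsv[...,1]<100)
    q=P[m];print("col",len(q),np.median(q,0).round(),np.percentile(q,5,0).round(),np.percentile(q,95,0).round())
```

```text
top 117 slope 0.08690510991604193 y@560 183.29051812535982 [491. 175. 268.]
   495 6 [293.3 298.8] 177.6
   505 6 [287.3 291.8] 178.2
   515 5 [278.4 280.6] 179.5
   525 7 [272.8 273.8] 179.6
   535 11 [275.8 283.4] 181.3
   545 11 [286.2 289.7] 182.0
   555 14 [289.7 291.5] 182.8
   565 10 [288.1 291.5] 183.8
   575 13 [288.1 292.4] 185.2
   585 11 [290.3 292.9] 186.1
   595 9 [287.7 291.1] 186.2
   605 11 [286.5 291.3] 186.2
   615 3 [287.2 291.8] 187.8
top 146 slope 0.0786136574762547 y@560 253.8097886989445 [484. 246. 266.]
   485 6 [295.2 299.4] 247.5
   495 10 [288.8 296.4] 249.4
   505 7 [281.3 285.4] 250.4
   515 10 [274.3 277.5] 249.1
   525 15 [273.3 277.9] 251.0
   535 16 [281.3 288.1] 251.6
   545 11 [289.8 294.1] 252.4
   555 11 [289.9 290.7] 254.3
   565 10 [286.7 292.2] 254.8
   575 11 [290.3 292.7] 254.6
   585 12 [287.5 291.2] 256.0
   595 13 [287.1 293.8] 256.1
   605 11 [288.9 293. ] 256.9
   615 3 [286.9 292.5] 259.6
base ((569.8662719726562, 219.0322265625), (187.75245666503906, 148.9761962890625), 4.4574971199035645) 1669
col 185 [620. 221. 180.] [608. 212. 116.
[... 429 characters left out ...]
  289.5] 186.4
   615 3 [286.7 288.9] 183.7
scene 108 slope 0.06963610190411919 y@560 251.93382236343504 [480. 244. 267.]
   485 4 [291.  295.2] 247.9
   495 12 [286.5 292.2] 247.2
   505 9 [279.7 284.7] 248.5
   515 10 [271.9 276.6] 247.8
   525 7 [273.3 277. ] 249.8
   535 7 [282.6 283.2] 251.0
   545 9 [287.  289.8] 249.9
   555 8 [288.9 291.5] 252.0
   565 8 [289.4 291.1] 251.5
   575 9 [286.4 290.5] 254.4
   585 7 [291.1 292.8] 252.3
   595 9 [288.3 290. ] 255.5
   605 7 [288.4 290.4] 254.6
   615 2 [289.5 290.7] 254.5
base ((570.6602172851562, 218.2343292236328), (190.17974853515625, 157.40000915527344), 5.484436511993408) 1307
col 308 [636. 215. 178.] [614. 203. 109.] [650. 233. 237.]
```

```bash
cat >> h.py <<'E'
from scipy.spatial.transform import Rotation as R
def pose(s=None):
    s=s or env.state(); return np.array(s["tcp_pos"]),R.from_euler("xyz",s["eef_rot"])
def down(yawdeg):
    # tool x down, tool z = world x rotated by yawdeg
    a=np.deg2rad(yawdeg); x=np.array([0,0,-1.]); z=np.array([np.cos(a),np.sin(a),0]); return R.from_matrix(np.stack([x,np.cross(z,x),z],1))
def rel(p,Rt):
    p0,R0=pose(); return np.round(R0.inv().apply(np.array(p)-p0)/1000,4).tolist(), np.round((R0.inv()*Rt).as_rotvec(degrees=True),2).tolist()
E
python3 - <<'E'
from h import *
p,r=pose(); print(p,r.as_matrix().round(3))
for y in(0,180): print(y,rel([464,-238,150],down(y)))
E
```

```text
[232.61537522 498.37110994 231.28950548] [[-0.     0.906 -0.423]
 [ 0.    -0.423 -0.906]
 [-1.    -0.     0.   ]]
0 ([0.0813, 0.5212, 0.5694], [-115.02, -0.0, 0.0])
180 ([0.0813, 0.5212, 0.5694], [64.98, 0.0, 0.0])
```

Request:
step_arm:
  plan:
    - [[0.06,0.521,0.569],[65,0,0],0.05]
    - [[0.06,0.521,0.569],[65,0,0],0.05]
    - [[0.06,0.521,0.569],[65,0,0],0.05]
    - [[0.06,0.521,0.569],[65,0,0],0.05]
    - [[0.06,0.521,0.569],[65,0,0],0.05]
    - [[0.06,0.521,0.569],[65,0,0],0.05]
    - [[0.06,0.521,0.569],[65,0,0],0.05]
    - [[0.06,0.521,0.569],[65,0,0],0.05]
    - [[0.06,0.521,0.569],[65,0,0],0.05]
    - [[0.06,0.521,0.569],[65,0,0],0.05]

```text
t: 2.25
tcp_pos: [420.0, -98.2, 183.1]
eef_rot: [-3.038, 1.569, 0.104]
wrist_force: [1.5, 1.8, -0.0]
opening: 0.589
```

Run:
```python
from h import *
s=env.state(); print(s["t"],s["wrist_force"]); print(pose()[0],rel([464,-238,160],down(180)), pose()[1].as_matrix().round(3))
```

```text
2.25 [ 1.53017695  1.84345609 -0.00415934]
[419.99146485 -98.19079691 183.12227453] ([0.0232, 0.1398, -0.044], [-0.02, -0.08, 0.01]) [[ 0.001 -0.    -1.   ]
 [ 0.    -1.     0.   ]
 [-1.    -0.    -0.001]]
```

Request:
step_arm:
  plan:
    - [[0.015,0.05,-0.015],[0,0,0],0.05]
    - [[0.015,0.1,-0.03],[0,0,0],0.05]
    - [[0.015,0.14,-0.044],[0,0,0],0.05]
    - [[0.015,0.14,-0.044],[0,0,0],0.05]
    - [[0.015,0.14,-0.044],[0,0,0],0.05]
    - [[0.015,0.14,-0.044],[0,0,0],0.05]

```text
t: 3.0
tcp_pos: [463.8, -237.4, 168.4]
eef_rot: [-3.039, 1.569, 0.103]
wrist_force: [0.1, 0.6, 0.5]
opening: 0.585
```

Run:
```python
from h import *
for n in("scene","top"):
    c=env.capture(n); 
    u,v=map(int,w2px(c,[470,-238,120])); 
    cv2.imwrite(f"pics/a_{n}.png",cv2.resize(c["frame"][max(v-80,0):v+80,max(u-100,0):u+100],(750,600),interpolation=cv2.INTER_CUBIC))
s=env.state(); print(s["t"],s["wrist_force"]); print(pose()[0],rel([464,-238,86],down(180)))
```

```text
3.1 [-0.13431277  1.10030545  0.09920977]
[ 463.93564068 -237.43111162  168.53573041] ([0.0825, 0.0006, 0.0001], [0.06, -0.12, 0.0])
```

View pics/a_scene.png

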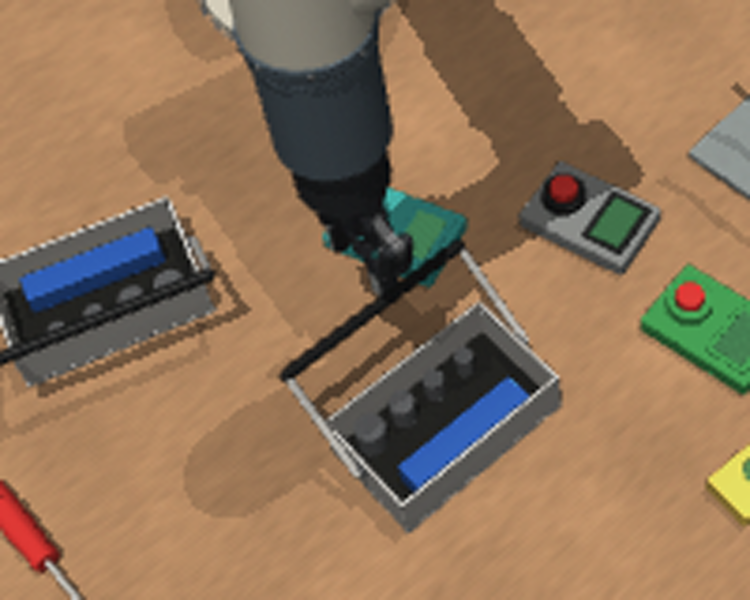

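View pics/a_top.png

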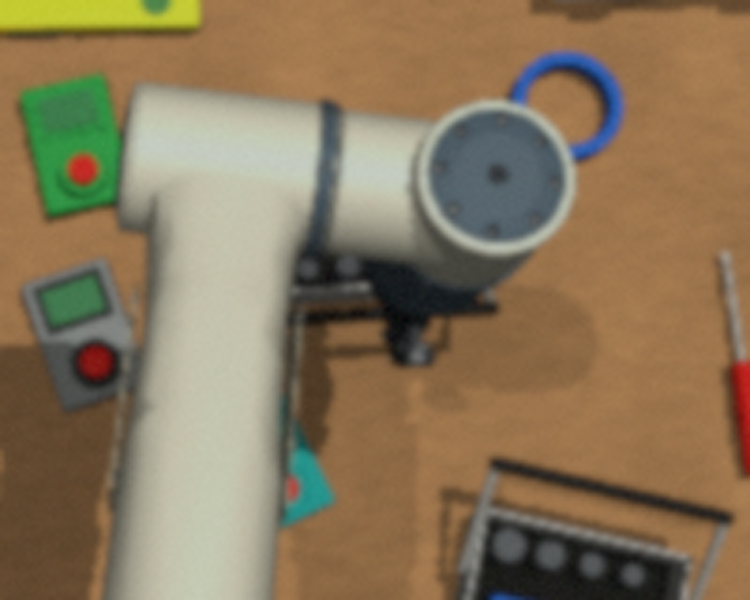

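Request:
step_arm:
  plan:
    - [[0.03,0,0],[0,0,0],0.05]
    - [[0.06,0,0],[0,0,0],0.05]
    - [[0.086,0,0],[0,0,0],0.05]
    - [[0.086,0,0],[0,0,0],0.05]
    - [[0.086,0,0],[0,0,0],0.025]
    - [[0.086,0,0],[0,0,0],0.025]
    - [[0.086,0,0],[0,0,0],0.022]
    - [[0.086,0,0],[0,0,0],0.022]

```text
t: 4.1
tcp_pos: [464.3, -237.5, 82.9]
eef_rot: [3.112, 1.568, -0.029]
wrist_force: [-0.4, -0.4, -0.1]
opening: 0.257
```

Run:
```python
from h import *
c=env.capture("scene")
u,v=map(int,w2px(c,[470,-238,110])); 
cv2.imwrite(f"pics/b.png",cv2.resize(c["frame"][max(v-60,0):v+60,max(u-80,0):u+80],(800,600),interpolation=cv2.INTER_CUBIC))
s=env.state(); print(s["t"],s["wrist_force"]); print(pose()[0])
import math
# arc: bar wants at hinge (550.5,45) r105 ; angle a from -x level: 35deg + th ; positions relative to th=0
p0=np.array([-math.cos(math.radians(35)),math.sin(math.radians(35))])*105
for d in range(7,64,7)or[]:
    a=math.radians(35+d); p=np.array([-math.cos(a),math.sin(a)])*105-p0; print(d,p.round(1))
```

```text
4.15 [-0.02539113 -0.55938643  0.79359294]
[ 464.20850542 -237.47735477   82.80879059]
7 [ 8. 10.]
14 [17.1 19. ]
21 [27.3 26.8]
28 [38.3 33.3]
35 [50.1 38.4]
42 [62.4 42.1]
49 [75.  44.2]
56 [87.8 44.8]
63 [100.6  43.8]
```

View pics/b.png

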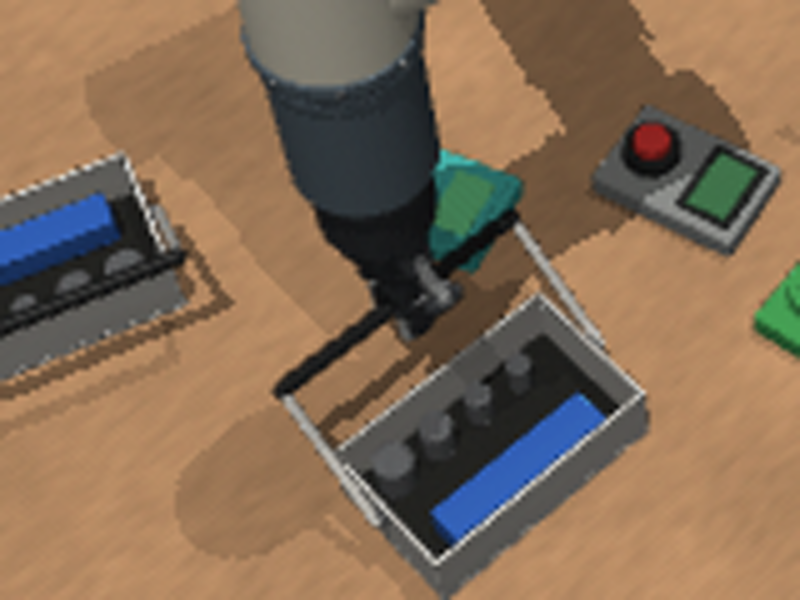

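Request:
step_arm:
  plan:
    - [[-0.01,0,-0.008],[0,0,0],0.022]
    - [[-0.019,0,-0.017],[0,0,0],0.022]
    - [[-0.027,0,-0.027],[0,0,0],0.022]
    - [[-0.033,0,-0.038],[0,0,0],0.022]
    - [[-0.038,0,-0.05],[0,0,0],0.022]
    - [[-0.042,0,-0.062],[0,0,0],0.022]
    - [[-0.044,0,-0.075],[0,0,0],0.022]
    - [[-0.045,0,-0.088],[0,0,0],0.022]
    - [[-0.044,0,-0.1],[0,0,0],0.022]
    - [[-0.044,0,-0.1],[0,0,0],0.022]

```text
t: 5.4
tcp_pos: [564.7, -237.2, 126.4]
eef_rot: [-3.014, 1.569, 0.128]
wrist_force: [-0.6, 0.2, 0.2]
opening: 0.257
```

Run:
```python
from h import *
c=env.capture("scene")
u,v=map(int,w2px(c,[550,-238,110])); 
cv2.imwrite(f"pics/c.png",cv2.resize(c["frame"][max(v-60,0):v+60,max(u-80,0):u+80],(800,600),interpolation=cv2.INTER_CUBIC))
s=env.state(); print(s["t"],s["wrist_force"]); print(pose()[0])
```

```text
5.45 [-0.60244021  0.64248242 -0.18530057]
[ 564.20783209 -237.26289674  126.51791758]
```

View pics/c.png

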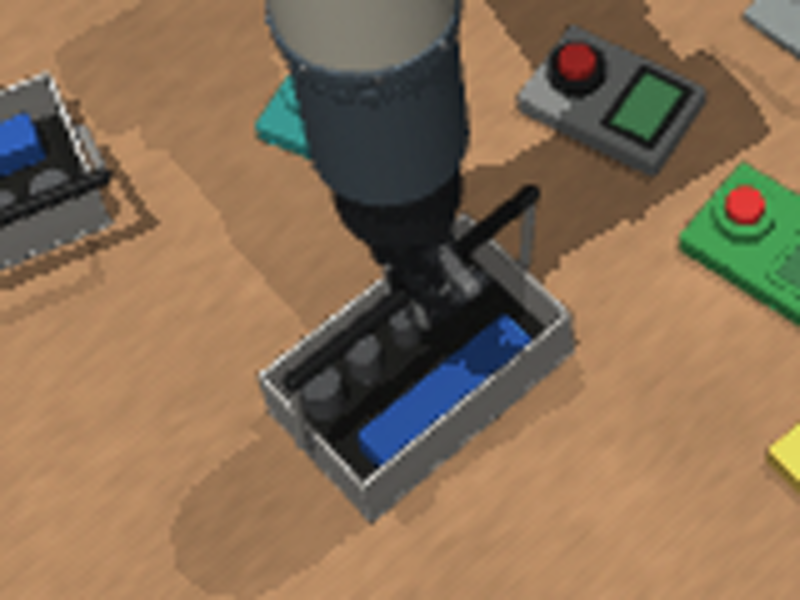

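```bash
cat >> h.py <<'E'
def meas(n):
    F=[]
    for i in range(n):
        env.capture("top"); F.append(env.state()["wrist_force"])
    F=np.array(F); return F.mean(0).round(2),F.std(0).round(2),env.state()["t"]
E
python3 - <<'E'
from h import *
print(meas(10)); print(pose()[0])
E
```

```text
(array([0.04, 0.06, 0.05]), array([0.54, 0.44, 0.45]), 5.95)
[ 564.03926193 -237.38234501  127.18356922]
```

Request:
step_arm:
  plan:
    - [[-0.003,0,0.001],[0,0,0],0.022]
    - [[-0.003,0,0.001],[0,0,0],0.0]
    - [[-0.003,0,0.001],[0,0,0],0.0]
    - [[-0.003,0,0.001],[0,0,0],0.0]
    - [[-0.003,0,0.001],[0,0,0],0.0]
    - [[-0.003,0,0.001],[0,0,0],0.0]
  squeeze: 30

```text
t: 6.7
tcp_pos: [563.5, -237.5, 130.8]
eef_rot: [3.004, 1.567, -0.136]
wrist_force: [1.4, 0.3, 4.9]
opening: 0.126
```

Run:
```python
from h import *
print(meas(10)); print(pose()[0],env.state()["opening"])
```

```text
(array([0.29, 0.44, 5.3 ]), array([0.48, 0.3 , 0.49]), 7.2)
[ 563.51397506 -237.53487993  130.83090126] 0.12685612188145434
```

Request:
step_arm:
  plan:
    - [[-0.004,0,0],[0,0,0],0.0]
    - [[-0.008,0,0],[0,0,0],0.0]
    - [[-0.014,0,0],[0,0,0],0.0]
    - [[-0.022,0,0],[0,0,0],0.0]
    - [[-0.03,0,0],[0,0,0],0.0]
    - [[-0.04,0,0],[0,0,0],0.0]
    - [[-0.05,0,0],[0,0,0],0.0]
    - [[-0.055,0,0],[0,0,0],0.0]
    - [[-0.055,0,0],[0,0,0],0.0]

```text
t: 8.32
tcp_pos: [563.5, -237.5, 186.3]
eef_rot: [2.999, 1.566, -0.141]
wrist_force: [-0.1, 0.0, -5.9]
opening: 0.128
```

Run:
```python
from h import *
print(meas(12)); print(pose()[0],env.state()["opening"])
c=env.capture("scene")
u,v=map(int,w2px(c,[560,-238,110])); 
cv2.imwrite(f"pics/d.png",cv2.resize(c["frame"][max(v-60,0):v+60,max(u-80,0):u+80],(800,600),interpolation=cv2.INTER_CUBIC))
```

```text
(array([-0.19, -0.09, -5.76]), array([0.41, 0.32, 0.46]), 8.925)
[ 563.25431925 -237.52823965  185.77826014] 0.12814957703517219
```

View pics/d.png

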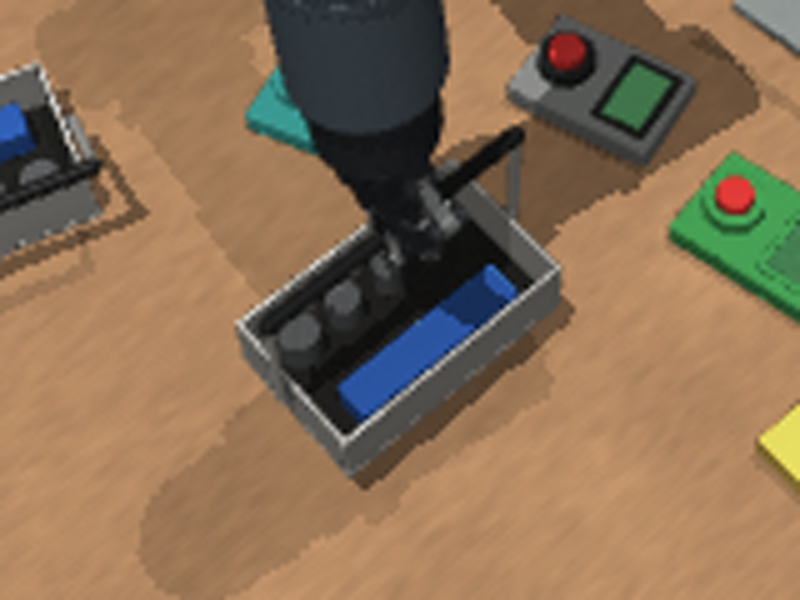

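Request:
step_arm:
  plan:
    - [[-0.008,-0.004,0.006],[0,0,0],0.0]
    - [[-0.022,-0.012,0.018],[0,0,0],0.0]
    - [[-0.038,-0.024,0.036],[0,0,0],0.0]
    - [[-0.056,-0.04,0.06],[0,0,0],0.0]
    - [[-0.074,-0.06,0.085],[0,0,0],0.0]
    - [[-0.09,-0.085,0.108],[0,0,0],0.0]
    - [[-0.102,-0.11,0.124],[0,0,0],0.0]
    - [[-0.108,-0.137,0.132],[0,0,0],0.0]
    - [[-0.11,-0.165,0.135],[0,0,0],0.0]
    - [[-0.11,-0.19,0.135],[0,0,0],0.0]

```text
t: 10.22
tcp_pos: [426.6, -46.7, 297.0]
eef_rot: [-3.111, 1.563, 0.033]
wrist_force: [0.2, 0.2, -5.9]
opening: 0.129
```

Run:
```python
from h import *
print(pose()[0],env.state()["t"],rel([430,207,296],down(184.6)))
```

```text
[426.555362   -46.67239372 297.04084293] 10.225 ([0.0011, -0.2537, -0.0038], [-4.51, -0.43, -0.0])
```

Request:
step_arm:
  plan:
    - [[0,-0.025,-0.001],[-0.5,0,0],0.0]
    - [[0,-0.054,-0.002],[-1,0,0],0.0]
    - [[0,-0.086,-0.003],[-1.5,0,0],0.0]
    - [[0,-0.12,-0.003],[-2,-0.1,0],0.0]
    - [[0,-0.155,-0.004],[-2.6,-0.2,0],0.0]
    - [[0,-0.188,-0.004],[-3.2,-0.3,0],0.0]
    - [[0,-0.216,-0.004],[-3.8,-0.4,0],0.0]
    - [[0,-0.238,-0.004],[-4.3,-0.4,0],0.0]
    - [[0,-0.25,-0.004],[-4.5,-0.4,0],0.0]
    - [[0,-0.253,-0.004],[-4.5,-0.4,0],0.0]

```text
t: 11.48
tcp_pos: [430.0, 206.5, 297.3]
eef_rot: [2.989, 1.57, -0.072]
wrist_force: [-0.3, 0.1, -5.0]
opening: 0.128
```

Run:
```python
from h import *
import pickle
print(meas(4)); print(pose()[0],rel([523.5,214.8,296],down(184.6)))
for n in("scene","top"):
    c=env.capture(n); pickle.dump(c,open(n+"1.pkl","wb"))
    u,v=map(int,w2px(c,[470,210,250])); 
    cv2.imwrite(f"pics/e_{n}.png",cv2.resize(c["frame"][max(v-75,0):v+75,max(u-100,0):u+100],(800,600),interpolation=cv2.INTER_CUBIC))
```

```text
(array([ 0.14, -0.44, -5.31]), array([0.35, 0.33, 0.65]), 11.675)
[430.18898806 205.62173941 297.25711121] ([0.0013, -0.0018, -0.0937], [-0.05, -0.03, -0.02])
```

View pics/e_scene.png

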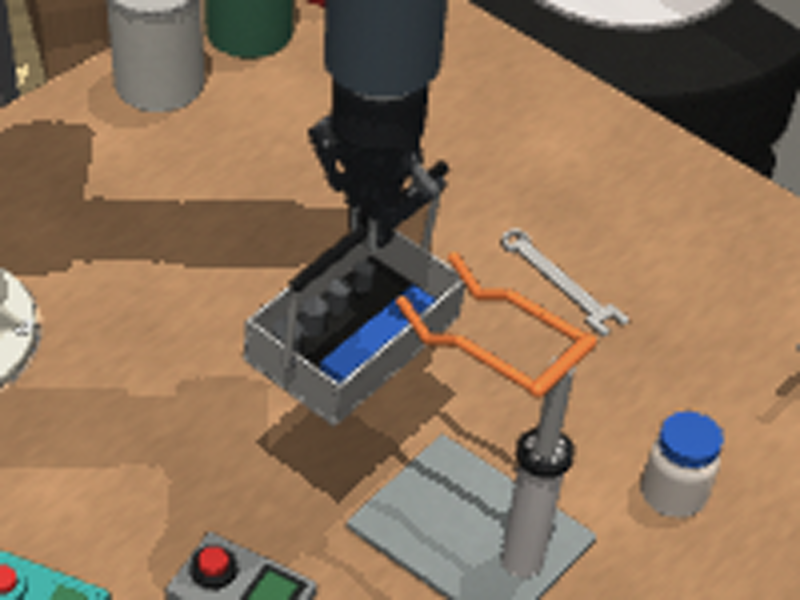

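View pics/e_top.png

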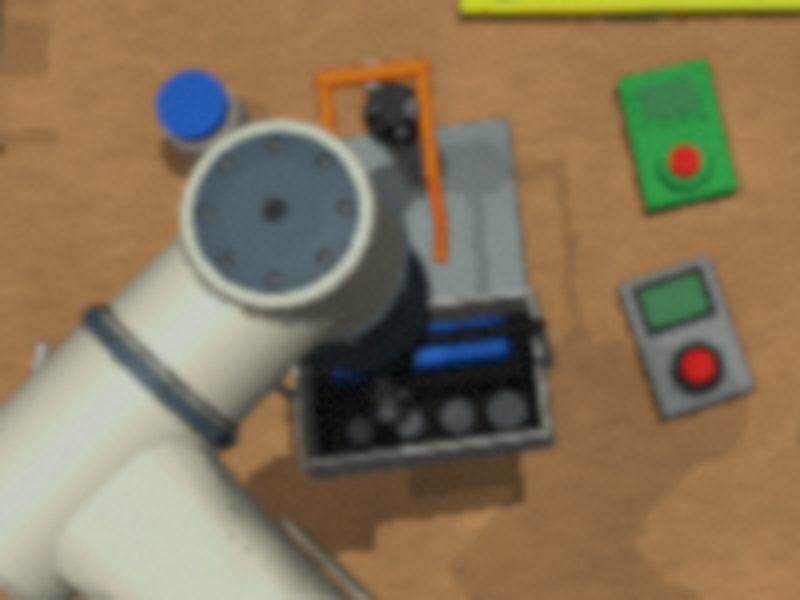

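Run:
```python
from h import *
import pickle
c=pickle.load(open("scene1.pkl","rb")); P=cloud(c); g=c["frame"].max(-1)
m=(c["depth"]>0)&(g<70)&(abs(P[...,0]-430)<25)&(P[...,1]>100)&(P[...,1]<310)&(P[...,2]>295)&(P[...,2]<345)
q=P[m]
for y0 in range(100,310,12):
    s=q[(q[:,1]>=y0)&(q[:,1]<y0+12)]
    if len(s): print(y0,len(s),np.median(s,0).round(1),s[:,2].max().round(1))
m=(abs(P[...,0]-430)<80)&(P[...,1]>90)&(P[...,1]<330)&(P[...,2]>190)&(P[...,2]<245)&(c["frame"].min(-1)>130)
q=P[m];print("rim",np.percentile(q,[2,50,98],0).round())
```

```text
100 7 [439.6 107.4 321.2] 324.3
112 12 [439.7 117.8 319.3] 324.1
124 9 [438.7 130.9 320.8] 323.0
136 8 [434.1 142.7 320.1] 323.5
148 12 [436.2 154.  319.9] 326.7
160 9 [434.6 167.2 321. ] 324.4
172 9 [432.6 176.8 319.5] 325.1
184 28 [430.8 193.4 326.6] 344.0
196 49 [440.6 200.5 326.7] 345.0
208 5 [423.3 209.7 323.2] 335.0
232 1 [427.4 243.6 322.3] 322.3
244 4 [424.3 250.7 319.7] 323.8
280 4 [424.7 284.6 323.6] 327.6
292 9 [423.5 296.4 320.4] 324.1
rim [[370. 112. 213.]
 [463. 153. 220.]
 [479. 296. 228.]]
```

Request:
step_arm:
  plan:
    - [[0,0,-0.008],[0,0,0],0.0]
    - [[0,0,-0.02],[0,0,0],0.0]
    - [[0,-0.001,-0.034],[0,0,0],0.0]
    - [[0,-0.001,-0.048],[0,0,0],0.0]
    - [[0,-0.002,-0.062],[0,0,0],0.0]
    - [[0,-0.002,-0.075],[0,0,0],0.0]
    - [[0,-0.002,-0.085],[0,0,0],0.0]
    - [[0,-0.002,-0.092],[0,0,0],0.0]
    - [[0,-0.002,-0.094],[0,0,0],0.0]
    - [[0,-0.002,-0.094],[0,0,0],0.0]

```text
t: 13.02
tcp_pos: [523.7, 215.1, 297.3]
eef_rot: [2.896, 1.57, -0.166]
wrist_force: [-0.1, -0.6, -6.0]
opening: 0.123
```

Run:
```python
from h import *
import pickle
print(meas(8)); print(pose()[0],rel([523.5,214.8,296],down(184.6)))
for n in("scene",):
    c=env.capture(n); pickle.dump(c,open(n+"2.pkl","wb"))
    u,v=map(int,w2px(c,[530,215,270])); 
    cv2.imwrite(f"pics/f_{n}.png",cv2.resize(c["frame"][max(v-60,0):v+60,max(u-80,0):u+80],(800,600),interpolation=cv2.INTER_CUBIC))
```

```text
(array([-0.17,  0.02, -5.6 ]), array([0.56, 0.61, 0.52]), 13.425)
[523.66277374 215.16805969 297.40387194] ([0.0014, 0.0004, 0.0002], [-0.05, -0.04, -0.0])
```

View pics/f_scene.png

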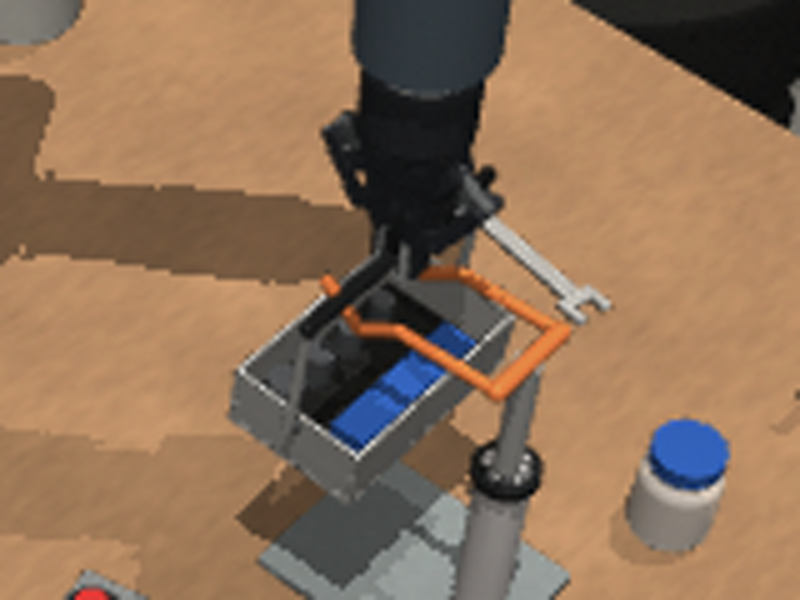

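Request:
step_arm:
  plan:
    - [[0.005,0,0],[0,0,0],0.0]
    - [[0.012,0,0],[0,0,0],0.0]
    - [[0.02,0,0],[0,0,0],0.0]
    - [[0.026,0,0],[0,0,0],0.0]
    - [[0.031,0,0],[0,0,0],0.0]
    - [[0.036,0,0],[0,0,0],0.0]
    - [[0.04,0,0],[0,0,0],0.0]
    - [[0.044,0,0],[0,0,0],0.0]
    - [[0.048,0,0],[0,0,0],0.0]
    - [[0.048,0,0],[0,0,0],0.0]

```text
t: 14.72
tcp_pos: [523.6, 215.1, 249.2]
eef_rot: [2.504, 1.57, -0.558]
wrist_force: [-0.3, 1.2, -4.0]
opening: 0.127
```

Run:
```python
from h import *
import pickle
print(meas(10)); print(pose()[0])
for n in("scene",):
    c=env.capture(n); pickle.dump(c,open(n+"3.pkl","wb"))
    u,v=map(int,w2px(c,[530,215,260])); 
    cv2.imwrite(f"pics/g_{n}.png",cv2.resize(c["frame"][max(v-60,0):v+60,max(u-80,0):u+80],(800,600),interpolation=cv2.INTER_CUBIC))
```

```text
(array([-1.16, -0.17, -4.09]), array([0.62, 0.39, 0.39]), 15.225)
[523.68679546 215.14266194 249.40055597]
```

View pics/g_scene.png

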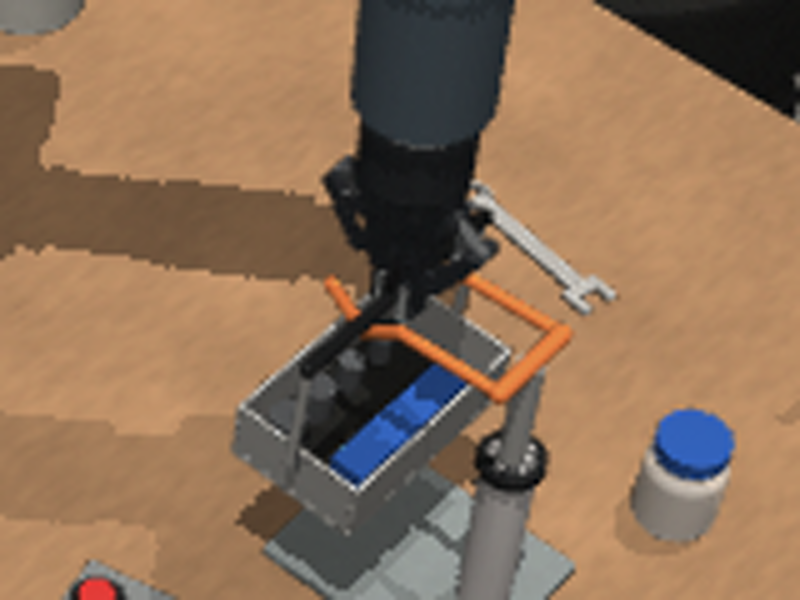

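Request:
step_arm:
  plan:
    - [[0.002,0,0.001],[0,0,0],0.0]
    - [[0.003,0,0.002],[0,0,0],0.0]
    - [[0.004,0,0.003],[0,0,0],0.0]
    - [[0.004,0,0.003],[0,0,0],0.0]

```text
t: 15.78
tcp_pos: [521.7, 215.1, 245.9]
eef_rot: [-3.018, 1.568, 0.203]
wrist_force: [4.5, 0.1, -4.1]
opening: 0.126
```

Run:
```python
from h import *
print(meas(16)); print(pose()[0])
```

```text
(array([ 5.29,  0.5 , -3.82]), array([0.44, 0.49, 0.43]), 16.575)
[521.64552183 215.09639117 245.91693692]
```

Request:
step_arm:
  plan:
    - [[0.001,0,-0.0007],[0,0,0],0.0]
    - [[0.004,0,-0.0012],[0,0,0],0.0]
    - [[0.008,0,-0.0012],[0,0,0],0.0]
    - [[0.012,0,-0.0012],[0,0,0],0.0]
    - [[0.016,0,-0.0012],[0,0,0],0.0]
    - [[0.02,0,-0.0012],[0,0,0],0.0]
    - [[0.023,0,-0.0012],[0,0,0],0.0]
    - [[0.025,0,-0.0012],[0,0,0],0.0]
    - [[0.025,0,-0.0012],[0,0,0],0.0]

```text
t: 17.7
tcp_pos: [522.6, 215.1, 220.7]
eef_rot: [-3.045, 1.569, 0.176]
wrist_force: [-4.6, -0.1, -1.3]
opening: 0.127
```

Run:
```python
from h import *
print(meas(16)); print(pose()[0])
```

```text
(array([-4.86, -0.17, -1.71]), array([0.42, 0.5 , 0.45]), 18.5)
[522.63772908 215.14846486 220.85637801]
```

Request:
step_arm:
  plan:
    - [[0.001,0,0.0002],[0,0,0],0.0]
    - [[0.004,0,0.0004],[0,0,0],0.0]
    - [[0.007,0,0.0004],[0,0,0],0.0]
    - [[0.01,0,0.0004],[0,0,0],0.0]
    - [[0.013,0,0.0004],[0,0,0],0.0]
    - [[0.015,0,0.0004],[0,0,0],0.0]
    - [[0.015,0,0.0004],[0,0,0],0.0]

```text
t: 19.38
tcp_pos: [522.5, 215.2, 205.9]
eef_rot: [-3.027, 1.568, 0.193]
wrist_force: [-2.7, 0.7, 0.4]
opening: 0.126
```

Run:
```python
from h import *
print(meas(24)); print(pose()[0])
```

```text
(array([-0.58, -0.07, -0.46]), array([0.89, 0.46, 0.46]), 20.575)
[522.43368422 215.149693   205.92095853]
```

Request:
step_arm:
  plan:
    - [[0.002,0,0],[0,0,0],0.0]
    - [[0.004,0,0],[0,0,0],0.0]
    - [[0.005,0,0],[0,0,0],0.0]
    - [[0.005,0,0],[0,0,0],0.0]

```text
t: 21.08
tcp_pos: [522.4, 215.1, 200.8]
eef_rot: [-3.052, 1.568, 0.169]
wrist_force: [0.6, -0.6, 0.4]
opening: 0.127
```

Run:
```python
from h import *
import pickle
print(meas(40)); print(pose()[0])
c=env.capture("scene"); pickle.dump(c,open("scene4.pkl","wb"))
u,v=map(int,w2px(c,[530,215,220])); 
cv2.imwrite("pics/i.png",cv2.resize(c["frame"][max(v-60,0):v+60,max(u-80,0):u+80],(800,600),interpolation=cv2.INTER_CUBIC))
P=cloud(c);hsv=cv2.cvtColor(c["frame"],cv2.COLOR_BGR2HSV)
m=(hsv[...,0]<20)&(hsv[...,1]>170)&(abs(P[...,0]-590)<22)&(abs(P[...,1]-220)<55)&(P[...,2]>120)&(P[...,2]<330)
print("flat prong z",m.sum(),np.median(P[m][:,2]))
```

```text
(array([-0.53, -0.07,  0.1 ]), array([0.52, 0.56, 0.44]), 23.075)
[522.46333988 215.1634126  200.94252809]
flat prong z 60 230.53874222087506
```

View pics/i.png

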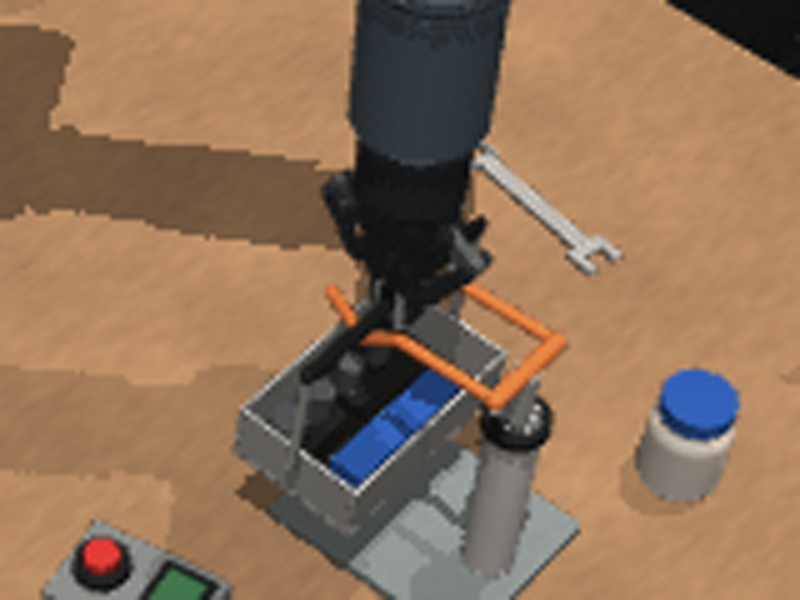

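Request:
step_arm:
  plan:
    - [[0,0,0],[0,0,0],0.012]
    - [[0,0,0],[0,0,0],0.014]
    - [[0,0,0],[0,0,0],0.017]
    - [[0,0,0],[0,0,0],0.021]
    - [[0,0,0],[0,0,0],0.026]
    - [[0,0,0],[0,0,0],0.032]
    - [[0,0,0],[0,0,0],0.04]
    - [[0,0,0],[0,0,0],0.045]
    - [[0,0,0],[0,0,0],0.045]

```text
t: 24.25
tcp_pos: [522.4, 215.1, 200.9]
eef_rot: [-3.023, 1.568, 0.198]
wrist_force: [0.7, 0.1, 0.8]
opening: 0.529
```

Run:
```python
from h import *
print(meas(6)); print(pose()[0],rel([522,215,300],down(184.6)))
for i in range(3):
    c=env.capture("scene")
    P=cloud(c);hsv=cv2.cvtColor(c["frame"],cv2.COLOR_BGR2HSV)
    m=(hsv[...,0]<20)&(hsv[...,1]>170)&(abs(P[...,0]-590)<22)&(abs(P[...,1]-220)<55)&(P[...,2]>120)&(P[...,2]<330)
    print("flat prong z",m.sum(),np.median(P[m][:,2]),P[m][:,2].mean())
u,v=map(int,w2px(c,[530,215,220])); 
cv2.imwrite("pics/j.png",cv2.resize(c["frame"][max(v-60,0):v+60,max(u-80,0):u+80],(800,600),interpolation=cv2.INTER_CUBIC))
```

```text
(array([0.11, 0.16, 0.18]), array([0.71, 0.41, 0.46]), 24.55)
[522.45060255 215.15810681 200.91176099] ([-0.0991, 0.0001, 0.0002], [-0.06, -0.15, 0.02])
flat prong z 65 230.25907558928975 230.16097520730744
flat prong z 61 229.80482925335855 229.82010832615654
flat prong z 61 230.61612969167572 230.00754727948305
```

View pics/j.png

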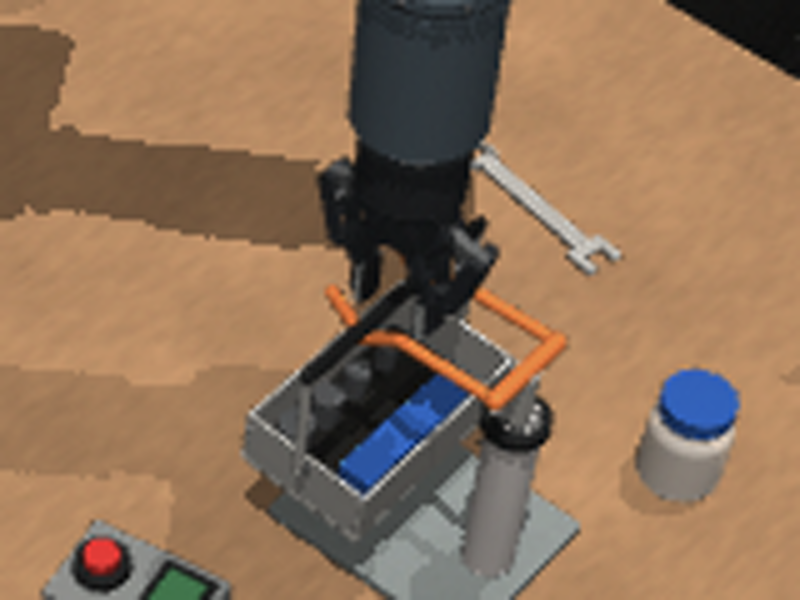

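Request:
step_arm:
  plan:
    - [[-0.004,0,0],[0,0,0],0.045]
    - [[-0.012,0,0],[0,0,0],0.045]
    - [[-0.024,0,0],[0,0,0],0.045]
    - [[-0.04,0,0],[0,0,0],0.045]
    - [[-0.06,0,0],[0,0,0],0.045]
    - [[-0.08,0,0],[0,0,0],0.045]
    - [[-0.1,0,0],[0,0,0],0.045]
    - [[-0.12,0,0],[0,0,0],0.045]
    - [[-0.12,0,0],[0,0,0],0.045]

```text
t: 25.82
tcp_pos: [522.8, 215.3, 323.3]
eef_rot: [-2.815, 1.564, 0.405]
wrist_force: [-0.5, -0.2, -0.6]
opening: 0.528
```

Run:
```python
from h import *
print(env.state()["t"],pose()[0],rel([445.5,0,100],down(184.6)))
c=env.capture("scene");
u,v=map(int,w2px(c,[530,215,220])); 
cv2.imwrite("pics/k.png",cv2.resize(c["frame"][max(v-60,0):v+60,max(u-80,0):u+80],(800,600),interpolation=cv2.INTER_CUBIC))
for n in("scene","top"):
    c=env.capture(n);P=cloud(c);hsv=cv2.cvtColor(c["frame"],cv2.COLOR_BGR2HSV)
    m=((hsv[...,0]<8)|(hsv[...,0]>172))&(hsv[...,1]>150)&(hsv[...,2]>80)&(abs(P[...,0]-445)<30)&(abs(P[...,1])<30)
    q=P[m]; print(n,np.median(q,0),np.percentile(q,[5,95],0).round(1).tolist())
    print(env.find_in(n,"record_top")[:4])
```

```text
25.825 [522.84009132 215.33874936 323.34733948] ([0.2222, 0.2091, 0.0956], [-0.06, -0.39, 0.13])
scene [447.21350038  -1.19770809  42.38205194] [[435.8, -11.0, 33.7], [456.5, 12.0, 48.0]]
[{'location': [614.0, 1.5, 43.8], 'conf': 0.64}, {'location': [626.0, 205.3, 12.5], 'conf': 0.54}, {'location': [329.7, -156.6, 42.0], 'conf': 0.39}]
top [444.51591807   0.63124632  42.62284083] [[432.6, -12.3, 34.4], [457.9, 13.4, 49.4]]
[{'location': [332.3, -153.8, 43.3], 'conf': 0.6}, {'location': [442.6, -1.6, 43.0], 'conf': 0.56}, {'location': [660.1, -433.7, 23.6], 'conf': 0.27}]
```

View pics/k.png

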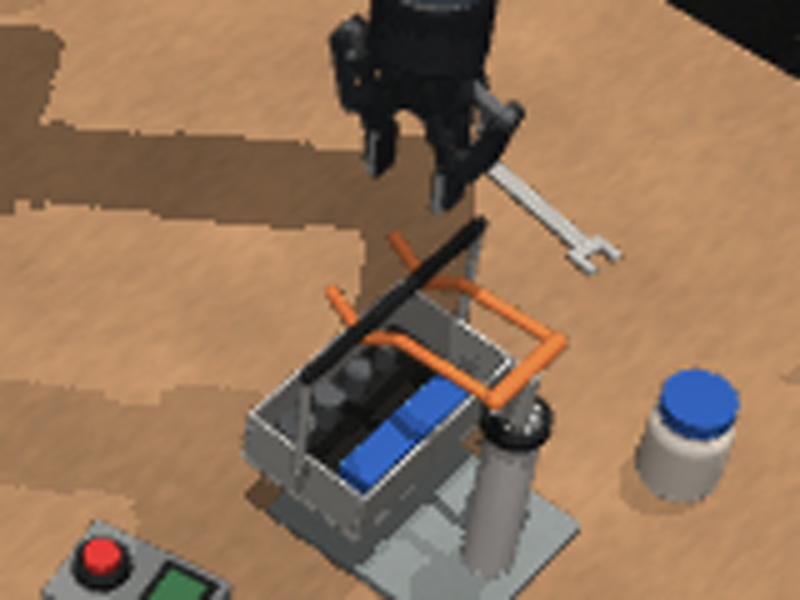

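Request:
step_arm:
  plan:
    - [[0,0.03,0.015],[0,0,0],0.02]
    - [[0,0.07,0.035],[0,0,0],0.0]
    - [[0,0.12,0.06],[0,0,0],0.0]
    - [[0,0.17,0.085],[0,0,0],0.0]
    - [[0.02,0.209,0.0955],[0,0,0],0.0]
    - [[0.07,0.209,0.0955],[0,-0.3,0],0.0]
    - [[0.12,0.209,0.0955],[0,-0.4,0],0.0]
    - [[0.17,0.209,0.0955],[0,-0.4,0],0.0]
    - [[0.21,0.209,0.0955],[0,-0.4,0],0.0]
    - [[0.23,0.209,0.0955],[0,-0.4,0],0.0]

```text
t: 27.32
tcp_pos: [441.6, -1.5, 87.5]
eef_rot: [0.104, 1.561, -2.958]
wrist_force: [0.7, -0.0, 0.5]
opening: -0.001
```

Run:
```python
from h import *
print(meas(6)); print(env.state()["opening"],pose()[0],rel([445,0,43],down(184.6)))
c=env.capture("scene");
u,v=map(int,w2px(c,[490,110,140])); 
cv2.imwrite("pics/l.png",cv2.resize(c["frame"][max(v-75,0):v+75,max(u-100,0):u+100],(800,600),interpolation=cv2.INTER_CUBIC))
```

```text
(array([-0.02,  0.15, -0.19]), array([0.45, 0.28, 1.34]), 27.625)
-0.001783002203680187 [444.28800016  -0.83364576  91.17673425] ([0.0482, -0.0008, -0.001], [-0.04, 0.21, -0.01])
```

View pics/l.png

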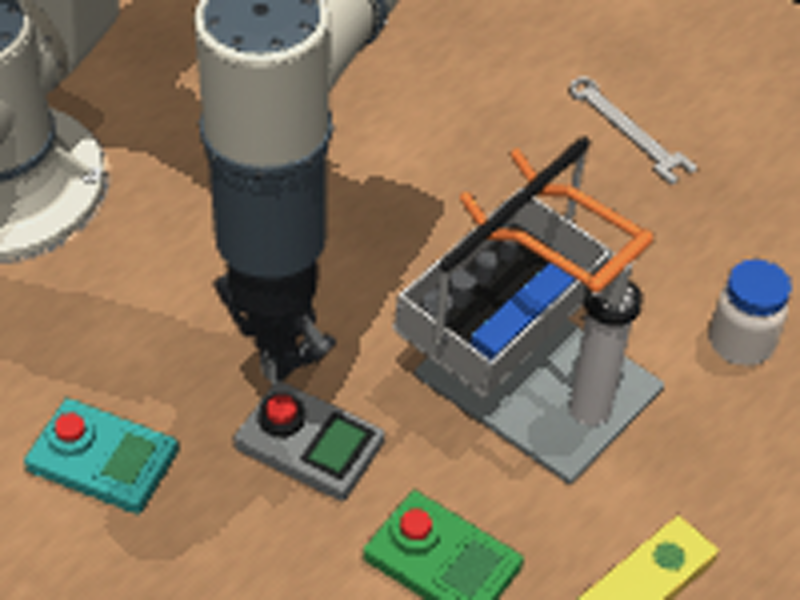

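Request:
step_arm:
  plan:
    - [[0.015,-0.001,-0.001],[0,0,0],0.0]
    - [[0.03,-0.001,-0.001],[0,0,0],0.0]
    - [[0.04,-0.001,-0.001],[0,0,0],0.0]
    - [[0.044,-0.001,-0.001],[0,0,0],0.0]
    - [[0.044,-0.001,-0.001],[0,0,0],0.0]

```text
t: 28.3
tcp_pos: [445.2, 0.3, 47.4]
eef_rot: [0.002, 1.568, -3.06]
wrist_force: [-1.0, 0.0, 0.5]
opening: -0.001
```

Run:
```python
from h import *
print(meas(6)); print(pose()[0])
```

```text
(array([ 0.19, -0.19,  0.37]), array([0.32, 0.42, 0.39]), 28.6)
[4.45277209e+02 3.46473947e-01 4.75009659e+01]
```

Request:
step_arm:
  plan:
    - [[0.003,0,0],[0,0,0],0.0]
    - [[0.005,0,0],[0,0,0],0.0]
    - [[0.007,0,0],[0,0,0],0.0]
    - [[0.009,0,0],[0,0,0],0.0]
    - [[0.009,0,0],[0,0,0],0.0]

```text
t: 29.22
tcp_pos: [445.5, 0.4, 38.6]
eef_rot: [-0.064, 1.568, -3.126]
wrist_force: [-1.2, 0.9, 3.9]
opening: -0.006
```

Run:
```python
from h import *
print(meas(5)); print(pose()[0])
```

```text
(array([-0.15,  0.39,  3.52]), array([0.24, 0.49, 0.25]), 29.475)
[4.45470139e+02 4.03203116e-01 3.86671514e+01]
```

Request:
step_arm:
  plan:
    - [[0.0015,0,0],[0,0,0],0.0]
    - [[0.003,0,0],[0,0,0],0.0]
    - [[0.004,0,0],[0,0,0],0.0]
    - [[0.004,0,0],[0,0,0],0.0]

```text
t: 29.98
tcp_pos: [445.7, 0.4, 37.5]
eef_rot: [0.284, 1.57, -2.777]
wrist_force: [-12.1, 2.6, 32.3]
opening: -0.001
```

Run:
```python
from h import *
print(meas(3)); print(pose()[0])
```

```text
(array([-12.  ,   3.03,  32.77]), array([0.37, 0.58, 0.64]), 30.125)
[4.45710870e+02 3.38239183e-01 3.74872144e+01]
```

The button has bottomed out: the force rose from 3.5 to 33 N. I'll retract straight up.

Request:
step_arm:
  plan:
    - [[-0.004,0,0],[0,0,0],0.0]
    - [[-0.015,0,0],[0,0,0],0.0]
    - [[-0.04,0,0],[0,0,0],0.0]
    - [[-0.07,0,0],[0,0,0],0.0]
    - [[-0.1,0,0],[0,0,0],0.0]
    - [[-0.1,0,0],[0,0,0],0.0]
    - [[-0.1,0,0],[0,0,0],0.0]
    - [[-0.1,0,0],[0,0,0],0.0]

```text
t: 31.12
tcp_pos: [445.1, 0.2, 136.5]
eef_rot: [0.184, 1.568, -2.877]
wrist_force: [0.2, -0.4, 0.3]
opening: -0.0
```

Run:
```python
from h import *
import pickle
print(meas(6)); print(pose()[0])
a=pickle.load(open("scene0.pkl","rb"))
for i in range(2):
    c=env.capture("scene");P=cloud(c);hsv=cv2.cvtColor(c["frame"],cv2.COLOR_BGR2HSV)
    m=(hsv[...,0]<20)&(hsv[...,1]>170)&(abs(P[...,0]-590)<22)&(abs(P[...,1]-220)<55)&(P[...,2]>120)&(P[...,2]<330)
    print("flat prong z",np.median(P[m][:,2]))
    m=((hsv[...,0]<8)|(hsv[...,0]>172))&(hsv[...,1]>150)&(hsv[...,2]>60)&(abs(P[...,0]-445)<30)&(abs(P[...,1])<30); print("button",m.sum(),np.median(P[m],0))
    meas(4)
cv2.imwrite("pics/m.png",cv2.resize(c["frame"],(800,600),interpolation=cv2.INTER_CUBIC))
```

```text
(array([ 0.05, -0.2 ,  0.19]), array([0.31, 0.39, 0.43]), 31.425)
[4.45685325e+02 3.57278090e-01 1.37235850e+02]
flat prong z 230.14425007254658
button 45 [447.15159346  -1.43196142  42.89999658]
flat prong z 230.09043626482207
button 45 [448.1962832   -1.64793001  43.69194523]
```

View pics/m.png

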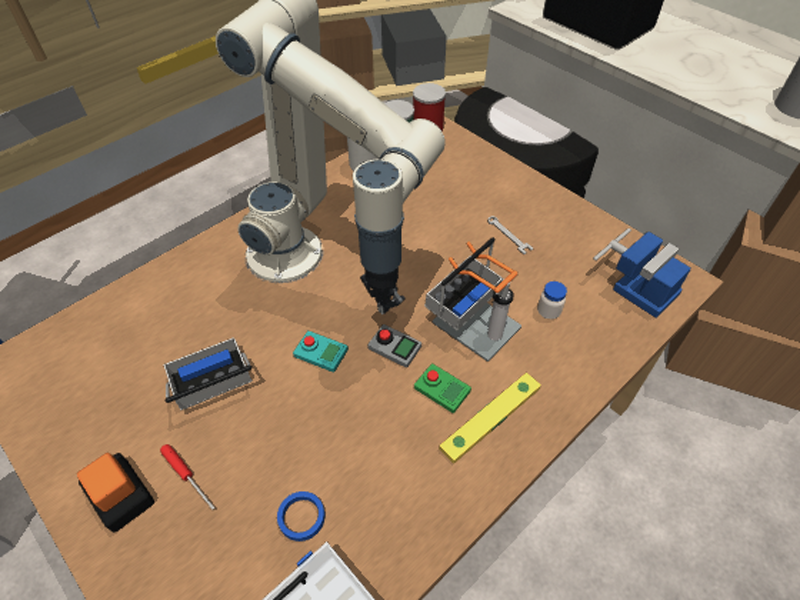

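The caddy hangs still at (465,290), the button is back up at (385,336), the arm touches nothing, and the other things are where they were. I'm handing in.

Run:
```python
from h import *
print(env.sign_off())
```

```text
the job is handed in; nothing more can be done
None
```

The caddy hangs by its handle on the orange hook, and the red button on the grey console has been pressed and let go. I handed the job in at about 32 s; sign-off gave no verdict.

- **Handle and weight:** I swung the handle of the left-hand caddy past upright with the fingers loosely round the bar, then gripped it and lifted. The weight measured about 5.7 N.
- **Hanging:** I lowered the bar into the hook's V in small steps until the vertical force at the wrist was about 0.1 N, then let go. The hook moved less than about 1 mm on release.
- **Button:** I pressed straight down until it bottomed out. The last step reached about 33 N, more than the press needed but under the 40 N limit.
- **Last checks:**
  - The hook height was steady at 230 mm, about 60 mm below its unloaded height.
  - The button was back up.
  - The wrist force was about zero, with the arm clear of everything.
  - The other things looked unmoved in the picture; I did not measure their positions again.
- **What disagreed:** the bar first sat 1–2 mm off the bottom of the V, with sideways forces of up to 5 N. I corrected this before letting go.

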